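# Click the rock tumbler to its slow speed and start it

### The arm

A 6-joint arm with a two-finger parallel gripper is mounted at the origin on the work surface. World frame = base frame: x ahead of the robot, y to its left, z up, the work surface at z = 0. Lengths are in m, angles in rad, forces in N, time in s.
With the tool pointing down it reaches from about 0.325 to 1 m from the base axis. Payload 5.1 kg.
Tool frame: the origin (TCP) lies midway between the tips of the shut fingers; the grasp point (between the pads) lies 19 mm behind it; z points along the fingers, y is the line along which they close (so a half turn about z gives the same grasp; the last joint's range is limited). The gripper opens to 85 mm and grips with 20 to 120 N. Pads are 22 mm wide; open, the fingers measure 114 mm over their backs; the gripper's body (76 mm by 85 mm) begins 54 mm behind the grasp point. The pads swing forward as they close: fully open they stand 13 mm farther back than shut.
Start: joints at [1.159, 0.124, 1.65, -0, 1.367, -0.083], TCP at [0.21, 0.615, 0.231] pointing down, gripper open.
Joint ranges: [-2.61, 2.61], [-1.02, 2.33], [0.03, 2.71], [-1.35, 4.49], [0.32, 2.68], [-2.91, 2.91]. Speed limits (rad/s): [2.57, 2.57, 3.14, 3.14, 3.14, 3.14].

### API

Orientations are given as a rotation vector (axis times angle).
In Python, from workcell import manip, get_image, camera_model gives the robot as it stands.
- The arm moves only by the shell command python3 -m handwheel 'ROWS'. ROWS is JSON, one flat list of numbers, 7 for each row, row after row: the finger opening in cm, from 0 to 8.54, then the shift along the tool's x, y, z in cm, then the turn, a rotation vector about the tool's x, y, z in degrees. In form: [fingers, dx, dy, dz, rx, ry, rz, fingers, dx, dy, dz, rx, ry, rz, ...]. A call has exactly 10 rows; each row is the pose to reach, as a shift and turn from the pose commanded when the call began, along the tool's axes at that moment; what a row does not reach only later rows make up. A row lasts 1/12 s, in which the tool goes at most 41.7 mm and 7.16 degrees, less where a joint would pass 70% of its speed; a pose out of reach is approached as far as the arm can. A call with a gripper value outside its range is refused whole. The fingers move at their own pace and stop on an object; the grip force is fixed at half the most. Time passes only in rows, so rows that repeat a pose let the fingers close, or fill a call up. It gives the time, the measured TCP pose, the force, the opening and the grip force at its end, in the units of the state.
- manip.observe(): the state, without advancing time (a new reading comes with each control period).
- get_image(name): name is "scene" or "side" or "wrist"; returns the picture (384x512x3 uint8, red, green, blue); there is no depth.
- camera_model(name): a dict with "camera_matrix" (3x3 intrinsics, pixels), "dist" ([k1, k2, p1, p2, k3] as OpenCV has them; the pictures are not rectified), "R" (3x3) and "t" (3): a world point X has camera coordinates R X + t. Camera axes: x right, y down, z forward; pixel columns grow to the right and rows downward; lengths in m; the calibration is good to about 2 mm. A picture is of the moment at which its call begins: read the wrist's pose just before it. camera_model takes no time and is no camera call; for the wrist camera it gives the pose at the moment of the call.
- manip.close_job(): hands the job in; it is judged then, once.
The state is a dict: "clock": time; "joint_pos": joint angles; "joint_vel": joint speeds; "joint_efforts": joint torques, N m; "tcp_pos": TCP position; "eef_rot": TCP orientation; "force": force on the tool from outside, world axes, zero at the start; "wrist_torque": the same for the moment, N m; "gripper_width": finger opening in m; "grip_force": force on a finger pad.
Only numpy, scipy, OpenCV 4.12 (cv2) and the standard library are available. Lean on these libraries where they do the work, as an engineer would, in place of code of your own. Each camera call takes 0.05 s, during which the arm holds its last target. There are 200 camera calls.

### The job

With a fingertip, roll the knurled speed wheel of the blue rock tumbler one click, so that the green band snaps up between the white pointers and stays there when you let go; do not run on to the red band. Then press the yellow start button fully down and let it come back up. Leave the ore, tweezers, trivet and mold where they lie.

Things in the scene. Friction and masses are not known exactly. Their poses are not given: they have to be found in the camera images.
- tumbler: Blue rock tumbler, fixed. Control housing 160 x 160 mm, flat top 55 mm above its underside; origin at the centre of the underside, z up. On its -y side a cradle carries a black barrel lying along y (centre 177 mm from the origin, end of cradle at y = -275 mm, top 134 mm up). The speed wheel and the yellow start button stick out of the housing's top.
- wheel_top (a point): Top of the untouched speed wheel, (0, 42, 65) mm in the tumbler's frame, axes as the tumbler's. Black knurled wheel, 70 mm across, 26 mm wide, axle level along y; only its uppermost 10 mm (46 mm long in x) show above the housing. The axle is sprung: it sinks from about 4 N of push down, 5 mm to its stop at about 11 N. Rubbing its top along the tumbler's -x brings green up.
- green_band (a point): Middle of the green (slow) band across the wheel's rim; it moves with the wheel. Bands are 8 mm wide, 17.5 mm apart along the rim: white (off), green on the tumbler's +x side of white, red (fast) beyond green. The setting is the band at the very top, between two white pointer bars on the housing either side of the wheel.
- speed_wheel (a joint): Angle of the speed wheel in rad, growing as its top moves along the tumbler's -x. Detents at 0 (white, where it starts), 0.5 (green) and 1.0 (red). Let go below about 0.25 it springs back to white, between 0.25 and 0.75 it snaps to green, above that to red. Turning it takes up to about 2 N along the rim (the tip slips if pressed down with under about 4 N); 17.5 mm of rim travel is one click.
- start_button_top (a point): Centre of the top face of the round yellow start button, 28 mm in diameter, pressed straight down; it stands in a black housing on the tumbler's top, 87 mm to the -y side of the wheel.
- start_button (a joint): Travel of the start button in m: 0 up, 0.006 fully down, which takes about 5 N; it springs back.
- ore: Bystander: loose lump of raw copper ore, brown and copper, about 60 x 50 x 50 mm; origin at the centre of its underside.
- tweezers: Bystander: loose stainless steel tweezers lying flat, 142 mm long along x, 8 mm high; origin under the middle.
- trivet: Bystander: loose round ceramic trivet, 116 mm in diameter, 12 mm high; origin at the centre of its underside.
- mold: Bystander: orange silicone cabochon mold, 78 x 56 x 12 mm, lying on the trivet; origin at the centre of its underside.

How it is judged:
By the outcome, as a careful person would: the job done as asked, in the order asked, and still so for the second after the job is handed in, with the robot touching nothing.
It also fails if it takes over 40 s, if anything falls off the work surface, if the arm or the gripper's body presses on something with over 40 N, if the wrist force passes 120 N, or if a joint passes its speed limit or range.

## Working session

There is one attempt and no reset: what is moved stays moved. The work goes in short steps, Python scripts to look and compute and a shell command to move; the robot and the scene stay as the last step left them, time stands still between calls to the robot, and variables do not carry over. Pictures are saved under pics/ and viewed, at most 10 in all, crops included, and the job is handed in when it is done.

```bash
mkdir -p pics
python3 - <<'E'
from workcell import manip,get_image,camera_model
import cv2
s=manip.observe();print(s['clock'],s['tcp_pos'],s['eef_rot'],s['force'])
for n in("scene","side"):
    im=get_image(n);cv2.imwrite(f'pics/{n}0.png',im[:,:,::-1])
    c=camera_model(n);print(n,c['camera_matrix'],c['R'],c['t'])
im=get_image('wrist');cv2.imwrite('pics/wrist0.png',im[:,:,::-1])
a=[cv2.imread(f'pics/{n}0.png') for n in('scene','side','wrist')]
E
```

```text
0.0 [0.20966651 0.61461388 0.23007785] [-5.14068172e-01 -3.09872277e+00  3.09394615e-03] [-0.12917209 -0.38158206 -1.42395441]
scene [[423.83852829   0.         249.89865752]
 [  0.         423.83852829 200.04188108]
 [  0.           0.           1.        ]] [[-0.8208791   0.57084014 -0.01729258]
 [ 0.35298357  0.48332862 -0.80112174]
 [-0.44895445 -0.66372809 -0.59825156]] [ 0.4096334  -0.23451056  1.12093017]
side [[402.17069538   0.         261.42431924]
 [  0.         402.17069538 185.78105625]
 [  0.           0.           1.        ]] [[ 0.80753929 -0.5896947   0.01185145]
 [-0.41092042 -0.57690959 -0.70591765]
 [ 0.42311311  0.56518624 -0.70819475]] [-0.40439215  0.37842826  0.49931459]
```

View pics/scene0.png

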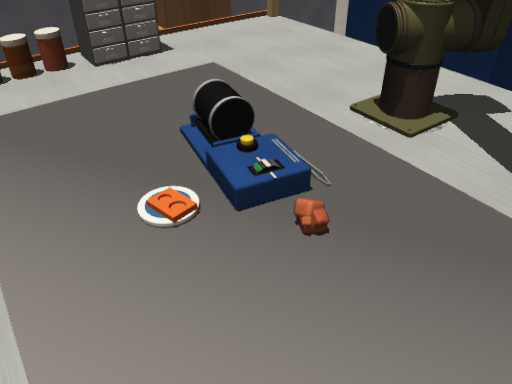

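View pics/side0.png

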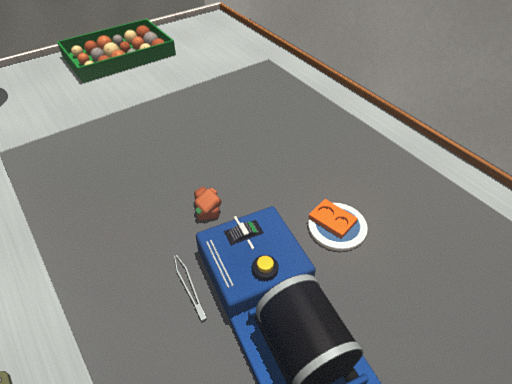

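The scene view shows the tumbler near (255,160), with the yellow button at (247,141) and the wheel at about (265,166). In the side view the button is at (265,266) and the wheel at about (243,231), with green on its right. Next I'll triangulate these.

```bash
cat > h.py <<'E'
import cv2,numpy as np
from workcell import manip,get_image,camera_model
def ray(n,p,c=None):
    c=c or camera_model(n);R=np.array(c['R']);t=np.array(c['t'])
    u=cv2.undistortPoints(np.array([[p]],float),np.array(c['camera_matrix']),np.array(c['dist'],float))[0,0]
    d=R.T@np.array([u[0],u[1],1]);return -R.T@t,d/np.linalg.norm(d)
def plane(n,p,z,c=None):
    o,d=ray(n,p,c);return o+d*(z-o[2])/d[2]
def tri(r1,r2):
    (o1,d1),(o2,d2)=r1,r2
    k=np.linalg.lstsq(np.c_[d1,-d2],o2-o1,rcond=None)[0]
    a,b=o1+k[0]*d1,o2+k[1]*d2;return (a+b)/2,np.linalg.norm(a-b)
def blobs(im,lo,hi,roi,minA=4):
    x0,y0,x1,y1=roi;h=cv2.cvtColor(im[y0:y1,x0:x1],cv2.COLOR_BGR2HSV)
    n,l,s,c=cv2.connectedComponentsWithStats(cv2.inRange(h,lo,hi))
    return [(s[i].tolist(),(c[i]+[x0,y0]).round(1).tolist()) for i in range(1,n) if s[i][4]>=minA]
E
python3 - <<'E'
from h import *
S=cv2.imread('pics/scene0.png');D=cv2.imread('pics/side0.png')
Y=((20,120,100),(35,255,255));G=((45,80,30),(85,255,255));W=((0,0,130),(180,70,255))
rs=(200,120,320,200);rd=(180,200,300,300)
P={}
for nm,c in(('Y',Y),('G',G),('W',W)):
    a=blobs(S,*c,rs);b=blobs(D,*c,rd);print(nm,a,'|',b)
    if nm!='W':
        k=lambda q:max(q,key=lambda e:e[0][4])[1]
        P[nm]=tri(ray('scene',k(a)),ray('side',k(b)));print(P[nm])
a=cv2.resize(S[135:185,235:305],None,fx=8,fy=8,interpolation=2);b=cv2.resize(D[205:285,195:295],None,fx=5,fy=5,interpolation=2)
v=np.zeros((400,800+0,3),np.uint8);a=cv2.resize(a,(400,286));b=cv2.resize(b,(400,320));v[:286,:400]=a;v[:320,400:]=b
cv2.imwrite('pics/crop1.png',v)
E
```

```text
Y [([40, 14, 14, 11, 107], [246.3, 138.8])] | [([77, 56, 17, 16, 223], [264.9, 263.3])]
(array([ 0.4991857 , -0.0102105 ,  0.07604417]), np.float64(2.9340084097130027e-05))
G [([53, 42, 10, 10, 49], [257.7, 166.7])] | [([15, 7, 7, 7, 28], [197.8, 210.5]), ([68, 22, 9, 11, 43], [252.1, 226.9])]
(array([0.53117156, 0.07251429, 0.06329019]), np.float64(0.0015218628132717888))
W [([72, 19, 24, 23, 67], [282.5, 148.1]), ([89, 31, 10, 11, 20], [293.5, 156.0]), ([94, 31, 8, 7, 12], [297.5, 154.0]), ([56, 37, 15, 10, 57], [263.8, 161.4]), ([103, 38, 17, 14, 26], [311.2, 164.5]), ([112, 51, 5, 5, 5], [314.0, 173.0]), ([70, 52, 7, 6, 22], [273.0, 174.5])] | [([53, 15, 16, 20, 102], [241.2, 225.6]), ([67, 39, 7, 11, 34], [250.2, 243.9]), ([26, 41, 24, 47, 109], [217.2, 263.9]), ([30, 40, 24, 46, 114], [221.4, 262.9]), ([0, 59, 19, 41, 95], [189.8, 279.4]), ([0, 74, 14, 26, 63], [186.3, 287.5]), ([82, 75, 38, 25, 283], [281.2, 286.4])]
```

View pics/crop1.png

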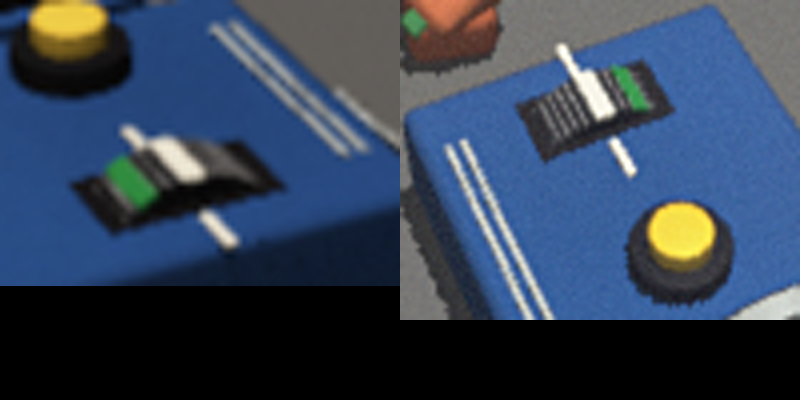

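View pics/wrist0.png

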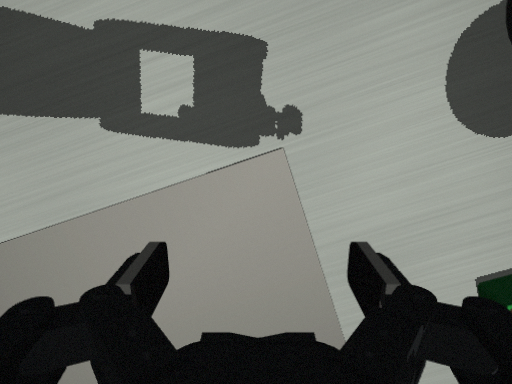

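The crops show the white band centred between the two white pointers, with green on the far-from-robot (+x) side. The wrist view shows only table. Next I'll work out the tumbler frame and the moves.

```bash
cat >> h.py <<'E'
from scipy.spatial.transform import Rotation as Ro
def to(p,ydir=None):
    s=manip.observe();R=Ro.from_rotvec(s['eef_rot']).as_matrix()
    d=R.T@(np.array(p)-s['tcp_pos'])*100;print('dxyz cm tool',d.round(2))
E
python3 - <<'E'
from h import *
f=lambda a,b:tri(ray('scene',a),ray('side',b))
w,e=f((266.1,162.6),(243.6,228.1));print('white',w,e)
p1,e1=f((256.9,157.4),(235.3,216.7));p2,e2=f((276.1,177.5),(252.8,247.9));print(p1,e1,p2,e2)
b=np.array([.4992,-.0102,.076]);
for A,B in((b,w),):
    pass
for q in ((256.9,157.4),(276.1,177.5),): print('sc',plane('scene',q,.055))
for q in ((235.3,216.7),(252.8,247.9),): print('sd',plane('side',q,.055))
d=w-b;print('dist',np.linalg.norm(d[:2]),'yaw y',np.degrees(np.arctan2(d[1],d[0])))
R=Ro.from_rotvec(manip.observe()['eef_rot']).as_matrix();print(R.round(3))
to([w[0],w[1],.12])
E
```

```text
white [0.51479553 0.0761401  0.06808428] 0.002416187768185107
[0.52198953 0.08377039 0.08676353] 0.02920918007697154 [0.50653766 0.06788013 0.02636471] 0.03868630518388046
sc [0.50411547 0.0333092  0.055     ]
sc [0.5173028  0.11258188 0.055     ]
sd [0.52425335 0.11561619 0.055     ]
sd [0.50969459 0.03871177 0.055     ]
dist 0.08773729406789228 yaw y 79.76112103259855
[[-0.946  0.323 -0.001]
 [ 0.323  0.946 -0.002]
 [ 0.    -0.002 -1.   ]]
dxyz cm tool [-46.27 -41.1   11.09]
```

The button-to-wheel distance is 87.7 mm against 87 given, and the wheel top comes out near z≈0.068 against 0.065. The tumbler's y axis has a yaw of about 80°, so turning the tool −9° puts tool +x along tumbler −x. The flat fingertip can then act as a rack on the wheel. First I go above the wheel, about 9 mm to its +x side.

```bash
python3 -m handwheel '[0,-47.1,-41,5,0,0,-9,0,-47.1,-41,5,0,0,-9,0,-47.1,-41,5,0,0,-9,0,-47.1,-41,5,0,0,-9,0,-47.1,-41,5,0,0,-9,0,-47.1,-41,5,0,0,-9,0,-47.1,-41,5,0,0,-9,0,-47.1,-41,5,0,0,-9,0,-47.1,-41,5,0,0,-9,0,-47.1,-41,5,0,0,-9]'
python3 - <<'E'
from h import *
s=manip.observe();print(s['clock'],s['joint_pos'],s['eef_rot']);to([.5234,.0745,.10])
E
```

```text
clock: 0.98
tcp_pos: [0.4187, 0.254, 0.1978]
eef_rot: [0.269, 3.13, 0.0]
force: [0.1, 0.6, 0.9]
gripper_width: -0.0001
grip_force: 0.0
0.9833 [ 4.35572375e-01 -2.16452297e-01  2.03547190e+00 -1.88073012e-05
  1.32230164e+00 -9.63764594e-01] [2.68969778e-01 3.12981211e+00 1.87468890e-04]
dxyz cm tool [-13.37 -15.9    9.78]
```

```bash
python3 -m handwheel '[0,-13.3,-15.9,7,0,0,0,0,-13.3,-15.9,7,0,0,0,0,-13.3,-15.9,7,0,0,0,0,-13.3,-15.9,7,0,0,0,0,-13.3,-15.9,7,0,0,0,0,-13.3,-15.9,7,0,0,0,0,-13.3,-15.9,7,0,0,0,0,-13.3,-15.9,7,0,0,0,0,-13.3,-15.9,7,0,0,0,0,-13.3,-15.9,7,0,0,0]'
python3 - <<'E'
from h import *
s=manip.observe();print(s['clock'],s['eef_rot'],s['force']);to([.5234,.0745,.08])
im=[get_image(n)[:,:,::-1] for n in('wrist','side')]
v=np.hstack([cv2.resize(im[0],(400,300)),cv2.resize(im[1][160:310,160:360],(400,300),interpolation=2)])
cv2.imwrite('pics/m2.png',v)
E
```

```text
clock: 1.82
tcp_pos: [0.522, 0.0778, 0.1288]
eef_rot: [0.266, 3.129, 0.001]
force: [-0.5, -0.6, -0.2]
gripper_width: -0.0
grip_force: 0.0
1.8167 [2.66334522e-01 3.12930408e+00 6.20539768e-04] [-0.53330773 -0.62337229 -0.15247438]
dxyz cm tool [-0.19 -0.31  4.88]
```

View pics/m2.png

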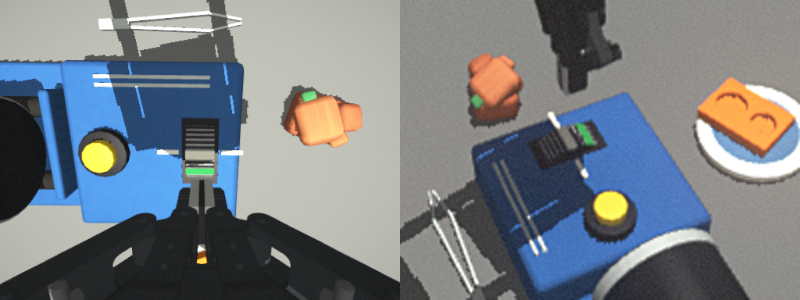

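The wrist view shows the wheel directly below and ahead of the shut fingertips at about (200,160) in the half-size crop, with green at (200,171) and the button at (98,158). The bystanders are clear. I'll refine with the wrist camera while settling lower.

```bash
python3 -m handwheel '[0,0,-0.2,3.5,0,0,0,0,0,-0.2,3.5,0,0,0,0,0,-0.2,3.5,0,0,0,0,0,-0.2,3.5,0,0,0,0,0,-0.2,3.5,0,0,0,0,0,-0.2,3.5,0,0,0,0,0,-0.2,3.5,0,0,0,0,0,-0.2,3.5,0,0,0,0,0,-0.2,3.5,0,0,0,0,0,-0.2,3.5,0,0,0]'
python3 - <<'E'
from h import *
s=manip.observe();print(s['clock'],s['tcp_pos'],s['eef_rot'],s['force'])
c=camera_model('wrist');im=get_image('wrist')[:,:,::-1].copy();cv2.imwrite('pics/w3.png',im)
for nm,lo,hi,z in(('Y',(20,120,100),(35,255,255),.075),('G',(45,80,30),(85,255,255),.062),('W',(0,0,140),(180,60,255),.055)):
    for b in blobs(im,lo,hi,(60,0,350,300),30): print(nm,b,plane('wrist',b[1],z,c).round(4))
to([.5234,.0745,.065])
E
```

```text
clock: 2.75
tcp_pos: [0.522, 0.0745, 0.0933]
eef_rot: [0.27, 3.13, 0.0]
force: [0.0, 0.0, 0.9]
gripper_width: 0.0003
grip_force: 0.0
2.75 [0.5219911  0.07451098 0.09328217] [2.69622443e-01 3.12970036e+00 7.78731619e-05] [0.02039738 0.03292278 0.90185248]
Y ([19, 193, 57, 51, 2198], [106.7, 218.0]) [ 0.4993 -0.0094  0.075 ]
G ([212, 235, 11, 6, 53], [277.0, 237.8]) [0.534 0.084 0.062]
W ([0, 0, 290, 281, 17764], [240.6, 78.0]) [0.4371 0.0787 0.055 ]
W ([96, 26, 126, 41, 3206], [209.8, 43.0]) [0.4167 0.0655 0.055 ]
W ([36, 92, 181, 8, 1057], [186.6, 95.8]) [0.4412 0.0465 0.055 ]
W ([38, 105, 178, 8, 1041], [186.8, 108.9]) [0.4482 0.0449 0.055 ]
W ([136, 207, 33, 7, 230], [211.9, 210.0]) [0.5112 0.0461 0.055 ]
W ([178, 209, 50, 17, 639], [261.1, 215.6]) [0.5203 0.0762 0.055 ]
W ([186, 264, 8, 9, 30], [250.9, 266.2]) [0.5548 0.0634 0.055 ]
W ([202, 264, 8, 9, 32], [264.2, 266.4]) [0.5565 0.0722 0.055 ]
W ([0, 285, 24, 15, 343], [70.9, 292.1]) [ 0.5531 -0.0617  0.055 ]
dxyz cm tool [-0.14  0.03  2.82]
```

View pics/w3.png

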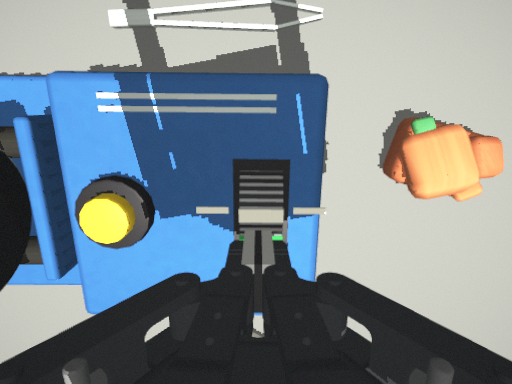

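The wrist button fix is (0.4993, −0.0094), and adding 87 mm along y puts the wheel top at (0.5144, 0.0763). That agrees with the stereo fix. The tip is 7.8 mm to the +x side and centred in y. I'll press down gently now.

```bash
python3 -m handwheel '[0,-0.1,0,1,0,0,0,0,-0.1,0,2,0,0,0,0,-0.1,0,2.4,0,0,0,0,-0.1,0,2.7,0,0,0,0,-0.1,0,2.8,0,0,0,0,-0.1,0,2.9,0,0,0,0,-0.1,0,3,0,0,0,0,-0.1,0,3.05,0,0,0,0,-0.1,0,3.1,0,0,0,0,-0.1,0,3.1,0,0,0]'
```

```text
clock: 3.63
tcp_pos: [0.5244, 0.074, 0.0638]
eef_rot: [0.269, 3.127, -0.001]
force: [-1.7, -2.2, 9.1]
gripper_width: 0.0001
grip_force: 4.6
```

```bash
python3 -m handwheel '[0,0.2,0,0,0,0,0,0,0.4,0,0,0,0,0,0,0.6,0,0,0,0,0,0,0.8,0,0,0,0,0,0,1,0,0,0,0,0,0,1.2,0,0,0,0,0,0,1.4,0,0,0,0,0,0,1.6,0,0,0,0,0,0,1.75,0,0,0,0,0,0,1.75,0,0,0,0,0]'
python3 - <<'E'
from h import *
s=manip.observe();print(s['clock'],s['tcp_pos'],s['force'])
a=get_image('scene')[:,:,::-1];b=get_image('side')[:,:,::-1]
v=np.hstack([cv2.resize(a[125:195,220:320],(400,280),interpolation=2),cv2.resize(b[200:270,200:300],(400,280),interpolation=2)])
cv2.imwrite('pics/m4.png',v)
E
```

```text
clock: 4.47
tcp_pos: [0.5071, 0.0771, 0.0639]
eef_rot: [0.269, 3.127, -0.001]
force: [-1.8, -1.4, 9.6]
gripper_width: 0.0002
grip_force: 4.6
4.4667 [0.5071194  0.07708374 0.06393448] [-1.82535911 -1.37606239  9.64972742]
```

View pics/m4.png

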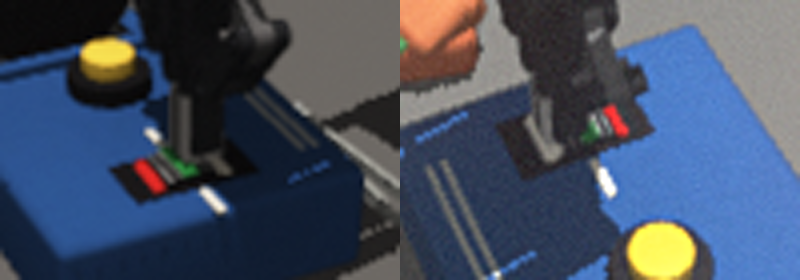

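Green now sits on the line between the pointers, at about (180,160) left, with red on the +x side where green was and white on the far side. I'll lift straight up and check.

```bash
python3 -m handwheel '[0,0,0,-0.5,0,0,0,0,0,0,-1.2,0,0,0,0,0,0,-2.5,0,0,0,0,0,0,-4,0,0,0,0,0,0,-4,0,0,0,0,0,0,-4,0,0,0,0,0,0,-4,0,0,0,0,0,0,-4,0,0,0,0,0,0,-4,0,0,0,0,0,0,-4,0,0,0]'
python3 - <<'E'
from h import *
s=manip.observe();print(s['clock'],s['tcp_pos'],s['force'])
a=get_image('scene')[:,:,::-1];b=get_image('side')[:,:,::-1]
v=np.hstack([cv2.resize(a[125:195,220:320],(400,280),interpolation=2),cv2.resize(b[200:270,200:300],(400,280),interpolation=2)])
cv2.imwrite('pics/m5.png',v);to([.4993,-.0094,.09])
E
```

```text
clock: 5.4
tcp_pos: [0.5051, 0.0774, 0.1011]
eef_rot: [-0.269, -3.128, 0.0]
force: [1.3, -1.3, 0.5]
gripper_width: -0.0002
grip_force: 0.0
5.4 [0.50505153 0.07736783 0.10114949] [ 1.3336105  -1.3103821   0.50462473]
dxyz cm tool [-0.89 -8.65  1.15]
```

View pics/m5.png

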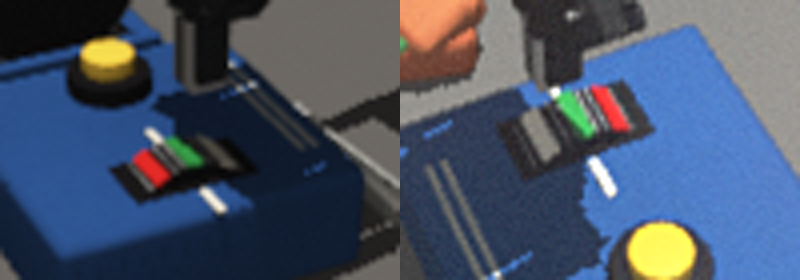

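Released, green stays between the pointers. Next is the button: I'll turn the tool 90° so the gripper's wide direction doesn't face the barrel, and move over the button.

```bash
python3 -m handwheel '[0,0,0,-4,0,0,7,0,0,-1,-4,0,0,14,0,-0.9,-3,-4,0,0,21,0,-0.9,-6,-4,0,0,28,0,-0.9,-8.4,-4,0,0,35,0,-0.9,-8.4,-4,0,0,42,0,-0.9,-8.4,-4,0,0,49,0,-0.9,-8.4,-4,0,0,56,0,-0.9,-8.4,-4,0,0,63,0,-0.9,-8.4,-4,0,0,70]'
python3 -m handwheel '[0,0,0,0,0,0,7,0,0,0,0,0,0,14,0,0,0,0,0,0,20,0,0,0,1,0,0,20,0,0,0,2,0,0,20,0,0,0,3,0,0,20,0,0,0,4,0,0,20,0,0,0,4,0,0,20,0,0,0,4,0,0,20,0,0,0,4,0,0,20]'
python3 - <<'E'
from h import *
s=manip.observe();print(s['clock'],s['tcp_pos'],s['joint_pos'],s['force'])
to([.4993,-.0094,.076]);to([.4998,-.0064,.076])
E
```

```text
clock: 6.33
tcp_pos: [0.5001, -0.0071, 0.1419]
eef_rot: [-2.024, -2.403, 0.0]
force: [-1.2, 0.5, 0.3]
gripper_width: -0.0003
grip_force: 0.0
clock: 7.17
tcp_pos: [0.5002, -0.0069, 0.1019]
eef_rot: [-2.403, -2.023, 0.0]
force: [-0.3, -0.1, 0.8]
gripper_width: -0.0003
grip_force: 0.0
7.1667 [ 0.50019046 -0.00692555  0.10193815] [-1.21201647e-01 -9.07607266e-02  2.09559436e+00  3.37687234e-06
  1.13696765e+00  5.01105810e-02] [-0.31429055 -0.07470383  0.79361136]
dxyz cm tool [-0.26 -0.05  2.59]
dxyz cm tool [ 0.05 -0.05  2.59]
```

```bash
python3 -m handwheel '[0,-0.1,0,1,0,0,0,0,-0.1,0,2,0,0,0,0,-0.1,0,2.5,0,0,0,0,-0.1,0,2.7,0,0,0,0,-0.1,0,2.9,0,0,0,0,-0.1,0,3.1,0,0,0,0,-0.1,0,3.2,0,0,0,0,-0.1,0,3.3,0,0,0,0,-0.1,0,3.3,0,0,0,0,-0.1,0,3.3,0,0,0]'
```

```text
clock: 8.0
tcp_pos: [0.5002, -0.008, 0.0736]
eef_rot: [-2.402, -2.022, 0.003]
force: [-15.0, 1.0, 29.1]
gripper_width: -0.0005
grip_force: 14.4
```

Run:
```python
from h import *
a=get_image('scene')[:,:,::-1];b=get_image('side')[:,:,::-1]
s=manip.observe();print(s['clock'],s['tcp_pos'],s['force'],s['wrist_torque'])
v=np.hstack([cv2.resize(a[75:195,180:320],(400,343),interpolation=2),cv2.resize(b[190:310,200:340],(400,343),interpolation=2)])
cv2.imwrite('pics/m6.png',v)
```

```text
8.1 [ 0.50018579 -0.00801498  0.07361113] [-14.82426634   1.18141427  28.7962015 ] [0.18237838 2.70461207 0.0316624 ]
```

View pics/m6.png

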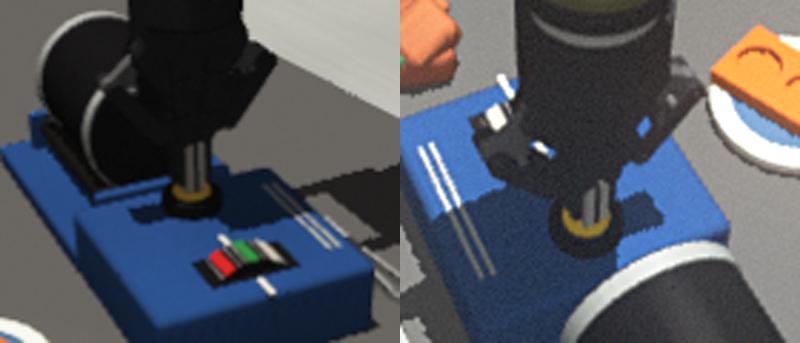

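The yellow cap is down level with its black collar, the tip is only on the cap, and 29 N is far above the 5 N needed, so the button is at its stop. Now I'll release it and retreat.

```bash
python3 -m handwheel '[0,0,0,-0.5,0,0,0,0,0,0,-1,0,0,0,0,0,0,-2,0,0,0,0,0,0,-5,0,0,0,0,0,0,-8,0,0,0,0,0,0,-12,0,0,0,0,0,0,-12,0,0,0,0,0,0,-12,0,0,0,0,0,0,-12,0,0,0,0,0,0,-12,0,0,0]'
python3 - <<'E'
from h import *
a=get_image('scene')[:,:,::-1];b=get_image('side')[:,:,::-1]
s=manip.observe();print(s['clock'],s['tcp_pos'],s['force'])
Y=((20,120,100),(35,255,255));k=lambda q:max(q,key=lambda e:e[0][4])
p=k(blobs(a,*Y,(200,120,320,200)));q=k(blobs(b,*Y,(180,200,300,300)));print(p,q,tri(ray('scene',p[1]),ray('side',q[1])))
v=np.hstack([cv2.resize(a[100:240,120:340],(400,255),interpolation=2),cv2.resize(b[170:330,160:380],(400,255),interpolation=2)])
cv2.imwrite('pics/m7.png',v)
E
```

```text
clock: 8.93
tcp_pos: [0.4989, -0.0078, 0.1873]
eef_rot: [-2.402, -2.021, 0.003]
force: [0.4, -0.2, -0.7]
gripper_width: 0.0004
grip_force: 0.0
9.0333 [ 0.49887174 -0.00778444  0.18708737] [-0.22254298  0.37266963 -0.52253765]
([42, 17, 12, 8, 64], [247.0, 140.5]) ([77, 56, 17, 17, 226], [264.6, 263.8]) (array([ 0.49916169, -0.00871093,  0.07280229]), np.float64(0.0009333956302293798))
```

View pics/m7.png

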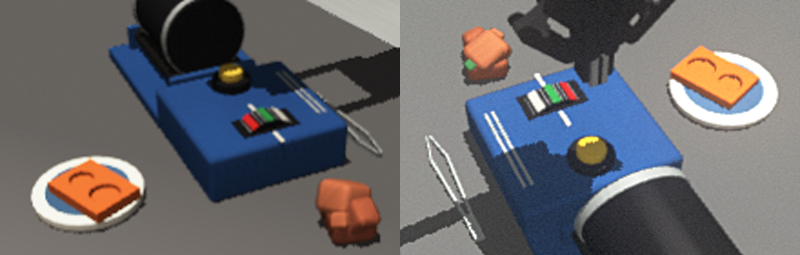

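The button is back up (same 17-pixel-high blob in the side view as at the start), green is between the pointers, and the bystanders haven't moved. I'm handing in.

```bash
python3 -c "from workcell import manip;print(manip.close_job())"
```

```text
the job is handed in; nothing more can be done
None
```

The speed wheel is on green and stayed there after release, the start button was pressed fully down and came back up, the ore, tweezers, trivet and mold were not touched, and the job was handed in at about 9 s.

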